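Hang the ear defenders on the free hanger arm

TASK

Pick up the yellow ear defenders standing on the mat and hang them by their headband over the free hanger arm under the socket channel, one cup on each side, pushed along until the band meets the drop plate so that a second pair will still fit. Let the band settle its weight on the arm before you let go, force nothing, and leave them hanging straight and still. Do not bump the socket channel or disturb the blue pair or the other things on the bench.

Things in the scene. Friction and masses are not known exactly. Their poses are not given: they have to be found in the camera images.
- yellow_defenders: Yellow ear defenders, loose, rigid, about 0.26 kg, 144 (x) by 76 (y) by 187 mm high, standing on their two cups. Origin on the mat midway between the cups; z up to the headband, x from cup to cup, y along the band's width (same after a half turn). Cups 76 mm wide in y, 92 mm tall, with 52 mm between their black cushions; steel sliders at x = +-64 mm join them to the band.
- yellow_defenders_ring (a point): Centre of the half ring that the yellow pair's black headband forms, 118 mm above the origin of yellow_defenders, same axes. The band lies in the x-z plane above this point: inner radius 60 mm, 9 mm thick, 24 mm wide (y). It can be pinched across its width anywhere along the half ring.
- yellow_defenders_crown (a point): Middle of the underside of the yellow pair's headband at its highest point, 178 mm above the origin of yellow_defenders, same axes. This is what rests on the hanger arm; fingers pinching the band right here would foul the arm, so pinch further round.
- free_hanger: The empty steel hanger, fixed under the channel. Origin on the axis of its level round arm, at the face of the drop plate. The arm is 18 mm thick and runs from the plate along the hanger's own -y (to the robot's right). x is across the arm, away from the robot, z up. Drop plate 28 mm wide (x), 5 mm thick, from 15 mm below the axis up into the channel, whose underside is 65 to 85 mm above the axis.
- free_hanger_end (a point): Outer end of the free hanger's arm, on its axis, 124 mm from the drop plate: the last 6 mm are a disc 34 mm across (8 mm proud of the arm all round). This end is open, nothing holds it. Same axes as free_hanger.
- used_hanger: The other hanger, the same in shape and way round, fixed about 260 mm from the free one; the blue pair hangs on it.
- blue_defenders: Blue ear defenders of the same shape hanging on the used hanger near its drop plate. Origin between the undersides of the cups, z up. Leave alone.
- channel: Aluminium socket channel along y on two uprights, fixed. Origin on the bench under the line of the hanger arms; x away from the robot. The channel is a box 1140 mm long, its underside 365 mm and its top 465 mm above the bench, from x = -25 mm to +41 mm; socket plates stand 4 mm proud of its faces. Uprights 40 mm square at y = +-520 mm. The hangers hang down from it with their arms on x = 0.
- battery_pack: Battery pack of six green cells with white end plates, 56 by 70 by 80 mm high, 0.48 kg, loose in its grey cradle. Origin at the middle of its underside. Leave alone.
- cradle: Grey test cradle, fixed, 220 (x) by 130 (y) mm base, 90 mm high at its far end. Origin at the middle of its underside.
- bench_meter: White bench multimeter, 130 (x) by 215 (y) by 94 mm high, 1.5 kg, loose. Origin at the middle of its underside. Leave alone.
- tape_roll: Amber tape roll lying flat, 90 mm across, 19 mm high, loose. Origin at the middle of its underside. Leave alone.
Not all that is in view belongs to the job. What is shaped like the yellow_defenders but orange is not meant.

How it is judged:
On the way, in this order (a step that is already met when the one before it is completed fails the run):
1. the yellow pair is lifted clear of the mat in the gripper (height (world z) of yellow_defenders above 0.04 m and contact force between the fingers and yellow_defenders above 1 N), for 0.2 s.
2. its band is over the free arm and rests on it, at the drop plate, while the gripper still holds it (contact force between yellow_defenders and free_hanger above 0.5 N and contact force between the fingers and yellow_defenders above 1 N and z of yellow_defenders_crown in the frame of free_hanger below 0.014 m and y of yellow_defenders_crown in the frame of free_hanger between -0.026 and 0 m), for 0.15 s.
At the end, for the whole second after the job is handed in: The yellow pair hangs released and still on the free arm: band on top of the arm, its middle within 22 mm of the drop plate (gap under 10 mm) and 20 mm of the arm across it, upright within 0.2 rad, square within 0.25 rad. Blue pair, pack, meter and tape moved under 20 mm (contact force between yellow_defenders and free_hanger above 1 N and y of yellow_defenders_crown in the frame of free_hanger between -0.022 and 0 m and x of yellow_defenders_crown in the frame of free_hanger between -0.02 and 0.02 m and z of yellow_defenders_crown in the frame of free_hanger between 0.005 and 0.014 m and angle between yellow_defenders's own z axis and vertical below 0.2 rad and angle between the y axis of yellow_defenders and the y axis of free_hanger, either way round below 0.25 rad and linear speed of yellow_defenders below 0.03 m/s and distance of each of blue_defenders, battery_pack, bench_meter, tape_roll from where it was at the start of the episode below 0.02 m); the robot touches nothing.
It fails at once if the socket channel is bumped by the robot (over 5 N) (contact force between any of the arm, the fingers and channel above 5 N).
It fails at once if the yellow pair is forced against the hanger or channel (over 25 N) (contact force between yellow_defenders and free_hanger above 25 N or contact force between yellow_defenders and channel above 25 N).
It fails at once if the blue pair is moved by more than 40 mm (distance of blue_defenders from where it was at the start of the episode above 0.04 m).
It fails at once if the pack, the meter or the tape roll is moved by more than 40 mm (distance of any of battery_pack, bench_meter, tape_roll from where it was at the start of the episode above 0.04 m).
It also fails if it takes over 64 s, if anything falls off the work surface, if the arm or the gripper's body presses on something with over 40 N, if the wrist force passes 120 N, or if a joint passes its speed limit or range.

ROBOT

A 6-joint arm with a two-finger parallel gripper is mounted at the origin on the work surface. World frame = base frame: x ahead of the robot, y to its left, z up, the work surface at z = 0. Lengths are in m, angles in rad, forces in N, time in s.
With the tool pointing down it reaches from about 0.3 to 0.775 m from the base axis. Payload 14.6 kg.
Tool frame: the origin (TCP) lies midway between the tips of the shut fingers; the grasp point (between the pads) lies 19 mm behind it (grasp_offset is the distance from the TCP to the grasp point, in m); z points along the fingers, y is the line along which they close (so a half turn about z gives the same grasp; the last joint's range is limited). The gripper opens to 94 mm and grips with 3 to 60 N. Pads are 16 mm wide; open, the fingers measure 119 mm over their backs; the gripper's body (75 mm by 177 mm) begins 78 mm behind the grasp point.
Start: joints at [1.114, 0.3, 1.521, -0, 1.321, -0.067], TCP at [0.209, 0.509, 0.205] pointing down, gripper open.
Joint ranges: [-3.03, 3.03], [-0.79, 2.21], [0.23, 2.52], [-1.04, 4.18], [0, 3.07], [-2.55, 2.55]. Speed limits (rad/s): [2.22, 2.22, 2.57, 3.14, 3.14, 3.14].

INTERFACE

Orientations are given as [roll, pitch, yaw] about the fixed x, y, z axes, in that order (R = Rz(yaw) Ry(pitch) Rx(roll)).
In Python, from station import * gives the robot as it stands. The module is installed in compiled form; this text tells all that it offers.
- The arm moves only by the tool send_rows, never from a script. Its argument "rows" is a list of rows, each an object of numbers: "dx", "dy", "dz": the shift along the tool's x, y, z in mm; "roll": the turn about the tool's z in degrees; "jaw": the closure, from -1 (fully open) to 1 (shut). In form: [{"dx": .., "dy": .., "dz": .., "roll": .., "jaw": ..}, ...]. A call has 1 to 12 rows; each row shifts and turns the commanded pose from where the row before left it, along the tool's axes as they then stand; what a row does not reach is not made up. A row lasts 1/12 s, in which the tool goes at most 41.7 mm and 7.16 degrees, less where a joint would pass 70% of its speed; a pose out of reach is approached as far as the arm can. A call is refused whole if a number of a shift passes 41.7 or a number of a turn 7.16, either way. A call with a gripper value outside its range is refused whole. The fingers move at their own pace and stop on an object; "force" is the grip in N (left out, the last holds). Time passes only in rows, so rows that do not move let the fingers close. It gives the time, the measured TCP pose, the force, the opening and the grip force at its end, in the units of the state.
- get_obs(): the state, without advancing time (a new reading comes with each control period).
- camera(name): name is "side" or "top"; returns a dict with "frame" (420x560x3 uint8, red, green, blue), "z_map" (420x560 float32, m along the optical axis (not along the pixel's ray), 0 where there is no reading), "camera_matrix" (3x3 intrinsics, pixels), "D" ([k1, k2, p1, p2, k3] as OpenCV has them; the pictures are not rectified), "rvec" (rotation vector, rad) and "tvec" (3), from world to camera coordinates, as OpenCV has them. Camera axes: x right, y down, z forward; pixel columns grow to the right and rows downward; lengths in m; the calibration is good to about 2 mm. A picture is of the moment at which its call begins.
- hand_in(): hands the job in; it is judged then, once.
The state is a dict: "time_s": time; "qpos": joint angles; "joint_vel": joint speeds; "tau": joint torques, N m; "ee_pos": TCP position; "eef_rot": TCP orientation; "force": force on the tool from outside, world axes, zero at the start; "moment": the same for the moment, N m; "grip_width": finger opening in m; "grip_force": force on a finger pad.
Only numpy, scipy, OpenCV 4.12 (cv2) and the standard library are available. Lean on these libraries where they do the work, as an engineer would, in place of code of your own. Each camera call takes 0.05 s, during which the arm holds its last target. There are 200 camera calls.

## Working session

There is one attempt and no reset: what is moved stays moved. The work goes in short steps, Python scripts to look and compute and a tool call to move; the robot and the scene stay as the last step left them, time stands still between calls to the robot, and variables do not carry over. Pictures are saved under pics/ and viewed, at most 10 in all, crops included, and the job is handed in when it is done.

Besides the shell and the picture viewer there is one more tool, called after "Emit:" as name(argument=value, ...), one argument or row to a line, values as JSON. send_rows: Moves the arm, as the interface text tells. Its arguments: {"type":"object","properties":{"rows":{"type":"array"},"force":{"type":"number"}},"required":["rows"]}

```bash
mkdir -p pics; cat > h.py <<'E'
from station import *
import numpy as np, cv2
from scipy.spatial.transform import Rotation as Rn
def pts(c):
    K=np.array(c["camera_matrix"]);D=np.array(c["D"]);h,w=c["z_map"].shape
    uv=np.mgrid[0:w,0:h].T.reshape(-1,1,2).astype(float)
    n=cv2.undistortPoints(uv,K,D).reshape(h,w,2);z=c["z_map"]
    P=np.dstack([n[...,0]*z,n[...,1]*z,z])
    R=cv2.Rodrigues(np.array(c["rvec"],float))[0]
    W=(P-np.array(c["tvec"]).ravel())@R
    W[z==0]=np.nan
    return W
E
python3 - <<'E'
from h import *
o=get_obs();print(o)
for n in("side","top"):
    c=camera(n);cv2.imwrite(f"pics/{n}0.png",c["frame"][...,::-1]);np.savez(f"{n}0.npz",**c)
    R=cv2.Rodrigues(np.array(c["rvec"],float))[0];print(n,-R.T@np.array(c["tvec"]).ravel(),R[2])
E
```

```text
{'time_s': 0.0, 'qpos': array([ 1.11439312e+00,  3.00457542e-01,  1.52159289e+00, -5.13151079e-06,
        1.32068860e+00, -6.66097445e-02]), 'joint_vel': array([ 0.00066459, -0.00213257, -0.00019341,  0.00095731, -0.00149941,
        0.00107013]), 'tau': array([ 7.18386782e-04, -5.31809235e+01, -3.52739024e+01,  7.09018763e-02,
        2.43633776e-02, -1.20955106e-04]), 'ee_pos': array([0.20889046, 0.50850116, 0.20488877]), 'eef_rot': array([-3.14044849e+00, -7.13439017e-05,  2.75180042e+00]), 'force': array([ 0.67286972, -0.28490403, -0.35152404]), 'moment': array([0.02138184, 0.02163719, 0.04167416]), 'grip_force': 0.0, 'grip_width': 0.09424302865677817}
side [-0.07966127 -0.92500221  0.89214841] [ 0.48268439  0.68675096 -0.54349691]
top [0.39278377 0.0026316  1.55136354] [ 0.11163701 -0.01132728 -0.99368449]
```

View pics/side0.png

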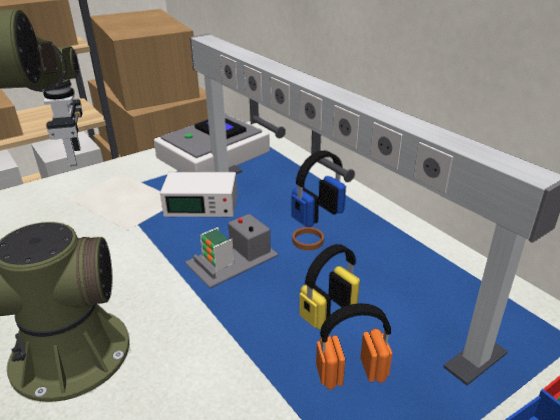

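View pics/top0.png

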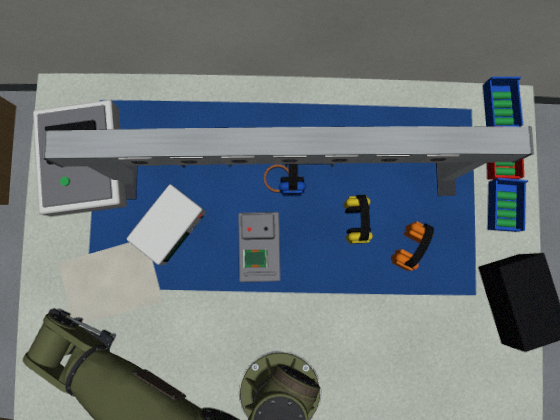

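The side view shows the yellow pair at about (328,290) and the orange pair at (353,345). The blue pair hangs at (320,190), the free hanger runs (255,115)→(282,133), and the used hanger is at about (340,172). There are three pairs of this shape: yellow (top 358,220), orange (top 413,248) and blue (top 292,180, hanging). The one meant is the yellow pair, because it is yellow and stands on the mat. I'll confirm that with an enlarged crop and measure it.

```bash
python3 - <<'E'
from h import *
d={n:dict(np.load(f"{n}0.npz")) for n in("side","top")}
s=d["side"]["frame"][...,::-1]
a=cv2.resize(s[235:335,285:385],(400,400),interpolation=cv2.INTER_CUBIC);b=cv2.resize(s[85:185,230:330],(400,400),interpolation=cv2.INTER_CUBIC)
cv2.imwrite("pics/crop1.png",np.hstack([a,b]))
for n in d:
    c=d[n];W=pts(c);hsv=cv2.cvtColor(c["frame"],cv2.COLOR_RGB2HSV)
    m=cv2.inRange(hsv,(22,120,80),(33,255,255))>0
    k,l,st,ce=cv2.connectedComponentsWithStats(m.astype(np.uint8))
    for i in range(1,k):
        if st[i,4]>40:
            P=W[l==i];P=P[~np.isnan(P[:,0])];print(n,"yellow",ce[i].round(),st[i,4],P.mean(0).round(3),P.min(0).round(3),P.max(0).round(3))
    dark=(hsv[...,2]<60)
    B=dark&(W[...,2]>0.12)&(W[...,2]<0.2)&(abs(W[...,0]-.52)<.2)&(W[...,1]>-.45)&(W[...,1]<0)
    k,l,st,ce=cv2.connectedComponentsWithStats(B.astype(np.uint8))
    for i in range(1,k):
        if st[i,4]>40:
            P=W[l==i];print(n,"band",ce[i].round(),st[i,4],P.mean(0).round(3),P.min(0).round(3),P.max(0).round(3))
            r=cv2.minAreaRect(P[:,:2].astype(np.float32)*1000);print(r)
W=pts(d["side"])
for x,y in[(252,105),(254,120),(262,124),(268,127),(275,130),(281,133),(282,128),(282,138),(316,135),(317,150),(335,167),(346,170),(349,175)]:print((x,y),W[y,x].round(3),d["side"]["frame"][y,x])
E
```

```text
side yellow [349. 282.] 355 [ 0.59  -0.245  0.076] [ 0.577 -0.269  0.019] [ 0.613 -0.195  0.095]
side yellow [313. 307.] 757 [ 0.478 -0.25   0.061] [ 0.466 -0.277  0.001] [ 0.523 -0.142  0.094]
side band [329. 197.] 430 [ 0.7   -0.031  0.164] [ 0.693 -0.058  0.123] [ 0.715 -0.     0.2  ]
((704.2593994140625, -28.77492904663086), (20.448631286621094, 57.77320098876953), 1.8984543085098267)
side band [315. 205.] 123 [ 0.637 -0.049  0.171] [ 0.627 -0.062  0.123] [ 0.644 -0.003  0.2  ]
((638.750732421875, -33.640899658203125), (59.18671798706055, 16.17322540283203), 82.101318359375)
side band [326. 262.] 657 [ 0.523 -0.237  0.163] [ 0.471 -0.252  0.12 ] [ 0.607 -0.217  0.189]
((538.3397827148438, -234.42141723632812), (135.9860382080078, 27.979053497314453), 3.318488121032715)
side band [353. 317.] 897 [ 0.452 -0.402  0.168] [ 0.394 -0.444  0.12 ] [ 0.519 -0.362  0.19 ]
((460.3099670410156, -403.0901794433594), (28.60792350769043, 137.36416625976562), 63.76190185546875)
top yellow [352. 201.] 105 [ 0.592 -0.207  0.087] [ 0.573 -0.225 -0.006] [ 0.622 -0.188  0.175]
top yellow [358. 237.] 
[... 332 characters left out ...]
  0.12 ] [ 0.523 -0.36   0.192]
((460.20806884765625, -397.72772216796875), (26.112224578857422, 132.06021118164062), 62.66935729980469)
(252, 105) [0.658 0.268 0.336] [51 51 54]
(254, 120) [0.66  0.264 0.292] [42 43 46]
(262, 124) [0.655 0.215 0.298] [52 51 55]
(268, 127) [0.662 0.195 0.294] [53 55 59]
(275, 130) [0.659 0.156 0.301] [63 62 67]
(281, 133) [0.668 0.141 0.295] [47 48 51]
(282, 128) [0.671 0.14  0.309] [55 54 57]
(282, 138) [1.009 0.621 0.003] [211 211 202]
(316, 135) [ 0.671 -0.006  0.343] [50 52 55]
(317, 150) [ 0.675 -0.006  0.301] [49 48 51]
(335, 167) [ 0.67  -0.083  0.287] [73 74 79]
(346, 170) [ 0.678 -0.114  0.29 ] [96 97 98]
(349, 175) [ 0.672 -0.132  0.287] [49 49 52]
```

View pics/crop1.png

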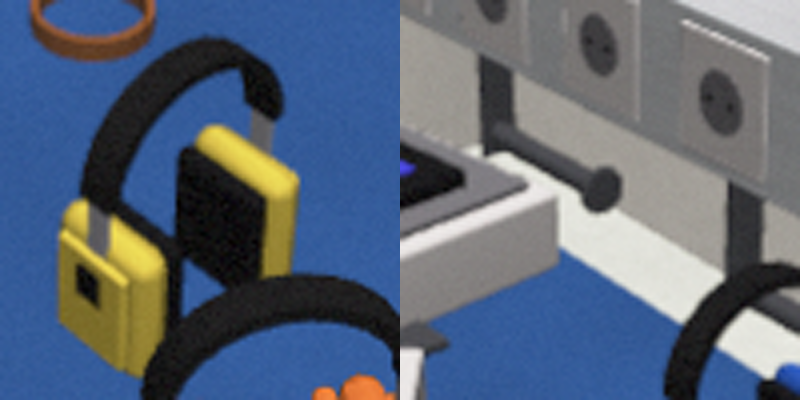

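The crop confirms the target: a yellow pair standing on the mat, with the empty hanger's arm at the upper left. Next I'll measure the hanger, channel, band and gripper shape precisely.

```bash
cat >> h.py <<'E'
from scipy.optimize import least_squares
def ring(W,rgb,c0,rad=.09):
    """fit band half ring: returns centre xy, yaw, crown top z"""
    v=rgb.max(-1)
    m=(v<60)&(np.hypot(W[...,0]-c0[0],W[...,1]-c0[1])<rad)&(W[...,2]>c0[2])
    P=W[m];return P
E
python3 - <<'E'
from h import *
d={n:dict(np.load(f"{n}0.npz")) for n in("side","top")}
c=d["side"];W=pts(c);f=c["frame"];v=f.max(-1).astype(int)
# channel front face
m=(W[...,2]>.37)&(W[...,2]<.46)&(W[...,0]>.55)&(W[...,0]<.75)&(W[...,1]>-.5)&(W[...,1]<.5)
P=W[m]
for _ in range(6):
    A=np.c_[P[:,1],np.ones(len(P))];k=np.linalg.lstsq(A,P[:,0],rcond=None)[0];r=P[:,0]-A@k;P=P[abs(r)<max(.006,2*r.std())]
print("front face x = %.4f*y + %.4f"%tuple(k),r.std(),len(P))
from scipy.ndimage import label
# arms
for y0,y1 in((.165,.25),):
    m=(v<110)&(W[...,1]>y0)&(W[...,1]<y1)&(abs(W[...,0]-.665)<.04)&(W[...,2]>.26)&(W[...,2]<.33)
    ys,xs=np.nonzero(m);print(xs.min(),xs.max(),ys.min(),ys.max(),m.sum())
    P=W[m]
    fn=lambda p:np.hypot(P[:,0]-p[0]-p[2]*(P[:,1]-.2),P[:,2]-p[1])-.009
    s=least_squares(fn,[.665,.29,0],loss="soft_l1",f_scale=.003);print("arm x,z,slope at y=.2",s.x,P.mean(0))
# plate face and disc face
m=(v<80)&(abs(W[...,0]-.66)<.04)&(W[...,2]>.27)&(W[...,2]<.36)&(W[...,1]>.1)&(W[...,1]<.3)
Q=W[m];print(np.histogram(Q[:,1],bins=np.arange(.1,.3,.01)))
q=Q[(Q[:,1]>.25)&(Q[:,2]>.31)];print("plate",np.median(q,0),q.std(0),q[:,0].min(),q[:,0].max(),len(q))
q=Q[(Q[:,1]<.15)];print("disc",np.median(q,0),q.mean(0),len(q))
# gripper
o=get_obs();R=Rn.from_euler("xyz",o["eef_rot"]).as_matrix();L=(W-o["ee_pos"])@R
for a in np.arange(0,-.36,-.02):
    m=(L[...,2]<a)&(L[...,2]>a-.02)&(np.hypot(L[...,0],L[...,1])<.2);q=L[m]
    if len(q):print(round(-a,2),len(q),q.min(0)[:2].round(3),q.max(0)[:2].round(3))
# cradle/pack/meter heights, top view
T=pts(d["top"])
for nm,(x0,x1,y0,y1) in {"cradle":(238,280,210,282),"meter":(125,205,185,265)}.items():
    q=T[y0:y1,x0:x1].reshape(-1,3);print(nm,np.nanmin(q[q[:,2]>.05],0),np.nanpercentile(q[q[:,2]>.05],99,axis=0))
# blue
m=(cv2.inRange(cv2.cvtColor(f,cv2.COLOR_RGB2HSV),(105,180,120),(125,255,255))>0)&(W[...,2]>.1)&(W[...,1]<.1)&(W[...,1]>-.12)
print("blue",W[m].min(0),W[m].max(0))
E
```

```text
front face x = -0.0336*y + 0.6460 0.0020016871050947097 11277
255 275 116 130 117
arm x,z,slope at y=.2 [ 0.66634836  0.29763164 -0.0452106 ] [0.6594722  0.20793176 0.30106855]
(array([  0,   0,   0,  18,  62,   6,   8,   7,   5,   8,   6,   9,   7,
         7,   6,  10, 140,   8,   0]), array([0.1 , 0.11, 0.12, 0.13, 0.14, 0.15, 0.16, 0.17, 0.18, 0.19, 0.2 ,
       0.21, 0.22, 0.23, 0.24, 0.25, 0.26, 0.27, 0.28, 0.29]))
plate [0.65842147 0.26573936 0.33068552] [0.0075455  0.00266443 0.01207485] 0.6463076999147711 0.674039650761028 108
disc [0.66511884 0.14229797 0.29799912] [0.66524016 0.14216449 0.29816097] 80
-0.0 76 [-0.01  -0.064] [0.009 0.063]
0.02 105 [-0.01  -0.066] [0.009 0.056]
0.04 60 [-0.011 -0.063] [0.008 0.05 ]
0.06 58 [-0.01  -0.064] [ 0.008 -0.046]
0.08 52 [-0.027 -0.084] [0.034 0.056]
0.1 279 [-0.036 -0.088] [0.034 0.077]
0.12 368 [-0.036 -0.095] [0.035 0.089]
0.14 265 [-0.035 -0.096] [0.032 0.074]
0.16 149 [-0.035 -0.049] [0.024 0.013]
0.18 297 [-0.039 -0.05 ] [0.036 0.024]
0.2 165 [-0.037 -0.038] [0.029 0.008]
0.22 57 [-0.056 -0.04 ] [-0.011  0.001]
0.24 195 [-0.063 -0.146] [0.043 0.009]
0.26 240 [-0.064 -0.198] [0.025 0.022]
0.28 170 [-0.061 -0.197] [-0.017  0.027]
0.3 152 [-0.059 -0.185] [-0.026  0.017]
0.32 77 [-0.052 -0.178] [-0.036 -0.055]
0.34 18 [-0.051 -0.193] [-0.02  -0.098]
cradle [0.38560698 0.03219138 0.0504876 ] [0.54650985 0.12948567 0.10076248]
meter [0.38829969 0.24951352 0.05016347] [0.61673544 0.46097461 0.10072331]
blue [ 0.59911267 -0.0637318   0.11734507] [0.74806437 0.01155874 0.20641209]
```

```bash
python3 - <<'E'
from h import *
o=get_obs()
for n in("side","top"):
    c=dict(np.load(f"{n}0.npz"));W=pts(c);L=W-o["ee_pos"]
    for a in np.arange(.17,.34,.01):
        m=(L[...,2]>a)&(L[...,2]<a+.01)&(np.hypot(L[...,0],L[...,1])<.13);q=L[m]
        if len(q)>2:
            r=np.hypot(q[:,0],q[:,1]);# radial/tangential wrt base azimuth
            u=o["ee_pos"][:2]/np.hypot(*o["ee_pos"][:2]);ra=q[:,:2]@u;ta=q[:,:2]@[-u[1],u[0]]
            print(n,a.round(2),len(q),"r",np.percentile(r,[5,95]).round(3),"rad",ra.min().round(3),ra.max().round(3),"tan",ta.min().round(3),ta.max().round(3))
# yellow ring fit from both views: plane + half ring radius 60..69
for n in("side","top"):
    c=dict(np.load(f"{n}0.npz"));W=pts(c);v=c["frame"].max(-1)
    m=(v<60)&(np.hypot(W[...,0]-.538,W[...,1]+.231)<.085)&(W[...,2]>.125);P=W[m]
    def fn(p):
        e=np.array([np.cos(p[2]),np.sin(p[2])]);q=P[:,:2]-p[:2];s=q@e;t=q@[-e[1],e[0]]
        rr=np.hypot(s,P[:,2]-.118)
        dr=np.maximum(rr-.069,0)+np.minimum(rr-.060,0);dt=np.maximum(abs(t)-.012,0);return np.r_[dr,dt]
    s=least_squares(fn,[.538,-.231,.06],loss="soft_l1",f_scale=.003);print(n,s.x,len(P),np.percentile(P[:,2],99))
E
```

```text
side 0.17 77 r [0.037 0.05 ] rad -0.049 0.013 tan -0.035 0.024
side 0.18 146 r [0.035 0.051] rad -0.049 0.011 tan -0.037 0.033
side 0.19 151 r [0.03  0.041] rad -0.047 0.024 tan -0.039 0.036
side 0.2 102 r [0.028 0.036] rad -0.037 0.001 tan -0.033 0.029
side 0.21 63 r [0.028 0.037] rad -0.038 0.008 tan -0.037 0.008
side 0.22 45 r [0.029 0.04 ] rad -0.039 0.002 tan -0.036 -0.011
side 0.23 13 r [0.032 0.061] rad -0.028 -0.008 tan -0.056 -0.021
side 0.24 75 r [0.061 0.129] rad -0.13 -0.003 tan -0.062 0.031
side 0.25 94 r [0.063 0.13 ] rad -0.13 0.01 tan -0.063 0.04
side 0.26 80 r [0.062 0.128] rad -0.127 0.022 tan -0.064 -0.023
side 0.27 82 r [0.061 0.128] rad -0.124 0.019 tan -0.064 -0.033
side 0.28 65 r [0.06  0.129] rad -0.121 0.028 tan -0.061 -0.043
side 0.29 64 r [0.059 0.129] rad -0.121 0.022 tan -0.061 -0.045
side 0.3 65 r [0.055 0.127] rad -0.12 0.017 tan -0.059 -0.026
side 0.31 54 r [0.057 0.126] rad -0.118 -0.012 tan -0.056 -0.041
side 0.32 41 r [0.086 0.124] rad -0.118 -0.055 tan -0.052 -0.041
side 0.33 12 r [0.11  0.119] rad -0.113 -0.1 tan -0.044 -0.036
top 0.17 4 r [0.043 
[... 468 characters left out ...]
 0.046
top 0.25 62 r [0.054 0.093] rad -0.088 0.021 tan -0.06 0.046
top 0.26 122 r [0.038 0.108] rad -0.124 0.034 tan -0.061 0.047
top 0.27 174 r [0.036 0.111] rad -0.122 0.042 tan -0.061 0.048
top 0.28 259 r [0.032 0.101] rad -0.121 0.038 tan -0.06 0.047
top 0.29 458 r [0.024 0.1  ] rad -0.121 0.039 tan -0.059 0.053
top 0.3 978 r [0.009 0.081] rad -0.121 0.03 tan -0.058 0.07
top 0.31 407 r [0.043 0.119] rad -0.121 0.018 tan -0.054 0.068
top 0.32 474 r [0.062 0.118] rad -0.123 -0.024 tan -0.051 0.064
top 0.33 228 r [0.072 0.124] rad -0.124 -0.068 tan -0.048 0.06
side [ 0.53859121 -0.2342384   0.06399479] 620 0.18873168381532296
top [ 0.53841951 -0.22868979  0.0681464 ] 392 0.1908332925953191
```

Emit:
send_rows(
  rows=[
    {"dz":-31,"roll":-6.5,"jaw":-1},
    {"dz":-31,"roll":-6.5,"jaw":-1},
    {"dz":-31,"roll":-6.5,"jaw":-1},
    {"dz":-31,"roll":-6.6,"jaw":-1},
    {"dx":-10.7,"dy":-38,"jaw":-1},
    {"dx":-10.7,"dy":-38,"jaw":-1},
    {"dx":-10.7,"dy":-38,"jaw":-1},
    {"dx":-10.7,"dy":-38,"jaw":-1},
    {"dx":-10.7,"dy":-38,"jaw":-1},
    {"dx":-10.7,"dy":-38,"jaw":-1},
    {"dx":-10.7,"dy":-38,"jaw":-1},
    {"dx":-10.7,"dy":-38,"jaw":-1},
  ],
)

```text
invalid input at $.rows[0]: expected keys dx, dy, dz, roll, jaw
```

Emit:
send_rows(
  rows=[
    {"dx":-10.7,"dy":-38,"jaw":-1},
    {"dx":-10.7,"dy":-38,"jaw":-1},
    {"dx":-10.7,"dy":-38,"jaw":-1},
    {"dx":-10.7,"dy":-38,"jaw":-1},
    {"dx":-10.7,"dy":-38,"jaw":-1},
    {"dx":-10.7,"dy":-38,"jaw":-1},
    {"dx":-10.7,"dy":-38,"jaw":-1},
    {"dx":-10.7,"dy":-38,"jaw":-1},
    {"dx":-10.7,"dy":-38,"jaw":-1},
    {"dx":-10.7,"dy":-38,"jaw":-1},
    {"jaw":-1},
    {"jaw":-1},
  ],
)

```text
invalid input at $.rows[0]: expected keys dx, dy, dz, roll, jaw
```

All five keys are needed in every row.

Emit:
send_rows(
  rows=[
    {"dx":0,"dy":0,"dz":-31,"roll":-6.5,"jaw":-1},
    {"dx":0,"dy":0,"dz":-31,"roll":-6.5,"jaw":-1},
    {"dx":0,"dy":0,"dz":-31,"roll":-6.5,"jaw":-1},
    {"dx":0,"dy":0,"dz":-31,"roll":-6.6,"jaw":-1},
    {"dx":-10.7,"dy":-38,"dz":0,"roll":0,"jaw":-1},
    {"dx":-10.7,"dy":-38,"dz":0,"roll":0,"jaw":-1},
    {"dx":-10.7,"dy":-38,"dz":0,"roll":0,"jaw":-1},
    {"dx":-10.7,"dy":-38,"dz":0,"roll":0,"jaw":-1},
    {"dx":-10.7,"dy":-38,"dz":0,"roll":0,"jaw":-1},
    {"dx":-10.7,"dy":-38,"dz":0,"roll":0,"jaw":-1},
    {"dx":-10.7,"dy":-38,"dz":0,"roll":0,"jaw":-1},
    {"dx":-10.7,"dy":-38,"dz":0,"roll":0,"jaw":-1},
  ],
)

```text
time_s: 1.1
ee_pos: [0.3143, 0.2092, 0.3294]
eef_rot: [3.142, 0.0, -3.075]
force: [1.2, 0.2, -0.1]
grip_width: 0.0939
grip_force: 0.0
```

Emit:
send_rows(
  rows=[
    {"dx":-10.7,"dy":-38,"dz":0,"roll":0,"jaw":-1},
    {"dx":-10.7,"dy":-38,"dz":0,"roll":0,"jaw":-1},
    {"dx":-10.7,"dy":-38,"dz":0,"roll":0,"jaw":-1},
    {"dx":-10.7,"dy":-38,"dz":0,"roll":0,"jaw":-1},
    {"dx":-10.7,"dy":-38,"dz":0,"roll":0,"jaw":-1},
    {"dx":-10.7,"dy":-38,"dz":0,"roll":0,"jaw":-1},
    {"dx":-10.7,"dy":-38,"dz":0,"roll":0,"jaw":-1},
    {"dx":-10.7,"dy":-38,"dz":0,"roll":0,"jaw":-1},
    {"dx":-10.7,"dy":-38,"dz":0,"roll":0,"jaw":-1},
    {"dx":-10.7,"dy":-38,"dz":0,"roll":0,"jaw":-1},
    {"dx":0,"dy":0,"dz":0,"roll":0,"jaw":-1},
    {"dx":0,"dy":0,"dz":0,"roll":0,"jaw":-1},
  ],
)

```text
time_s: 2.1
ee_pos: [0.4461, -0.1624, 0.3285]
eef_rot: [3.141, -0.002, -3.079]
force: [0.1, -0.1, -0.2]
grip_width: 0.0938
grip_force: 0.0
```

Emit:
send_rows(
  rows=[
    {"dx":-11,"dy":-37.5,"dz":0,"roll":0,"jaw":-1},
    {"dx":-11,"dy":-37.5,"dz":0,"roll":0,"jaw":-1},
    {"dx":0,"dy":0,"dz":0,"roll":0,"jaw":-1},
    {"dx":0,"dy":0,"dz":30,"roll":0,"jaw":-1},
    {"dx":0,"dy":0,"dz":30,"roll":0,"jaw":-1},
    {"dx":0,"dy":0,"dz":30,"roll":0,"jaw":-1},
    {"dx":0,"dy":0,"dz":30,"roll":0,"jaw":-1},
    {"dx":0,"dy":0,"dz":0,"roll":0,"jaw":-1},
    {"dx":0,"dy":0,"dz":0,"roll":0,"jaw":-1},
  ],
)

```text
time_s: 2.85
ee_pos: [0.4728, -0.2334, 0.2097]
eef_rot: [3.141, -0.001, -3.075]
force: [-0.3, -0.6, 1.8]
grip_width: 0.094
grip_force: 0.0
```

```bash
python3 - <<'E'
from h import *
o=get_obs();print(o["ee_pos"],o["eef_rot"])
c=camera("side");f=c["frame"][...,::-1];cv2.imwrite("pics/s1.png",cv2.resize(f[180:360,220:420],(800,720)[:2] if 0 else (660,594),interpolation=cv2.INTER_CUBIC))
E
```

```text
[ 0.47281212 -0.23339795  0.20973251] [ 3.14062701e+00 -1.20115898e-03 -3.07486831e+00]
```

View pics/s1.png

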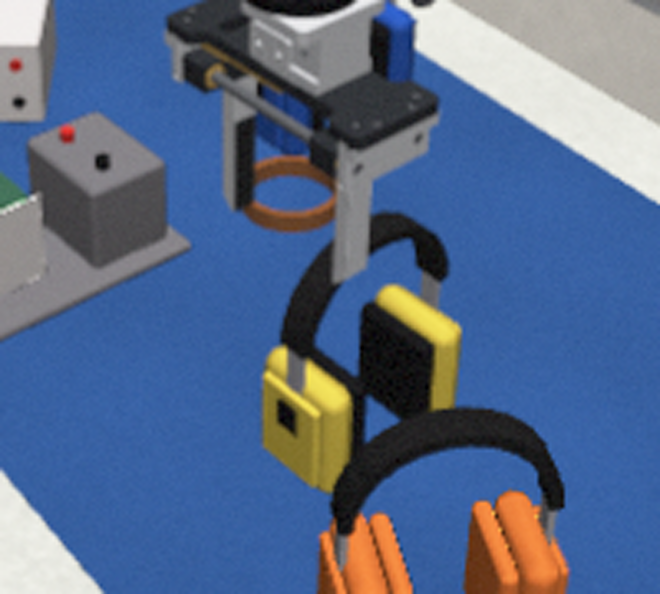

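The gripper stands above the near leg of the yellow band, with one finger on each side of it (fingers at 240,190 and 350,250). I'll descend and close.

Emit:
send_rows(
  rows=[
    {"dx":0,"dy":-2,"dz":25,"roll":0,"jaw":-1},
    {"dx":0,"dy":0,"dz":25,"roll":0,"jaw":-1},
    {"dx":0,"dy":0,"dz":25,"roll":0,"jaw":-1},
    {"dx":0,"dy":0,"dz":13,"roll":0,"jaw":-1},
    {"dx":0,"dy":0,"dz":0,"roll":0,"jaw":-1},
    {"dx":0,"dy":0,"dz":0,"roll":0,"jaw":0.2},
    {"dx":0,"dy":0,"dz":0,"roll":0,"jaw":0.2},
    {"dx":0,"dy":0,"dz":0,"roll":0,"jaw":0.2},
    {"dx":0,"dy":0,"dz":0,"roll":0,"jaw":0.4},
    {"dx":0,"dy":0,"dz":0,"roll":0,"jaw":0.6},
    {"dx":0,"dy":0,"dz":0,"roll":0,"jaw":1},
    {"dx":0,"dy":0,"dz":0,"roll":0,"jaw":1},
  ],
  force=50,
)

```text
time_s: 3.9
ee_pos: [0.4732, -0.2365, 0.1217]
eef_rot: [-3.141, 0.0, -3.076]
force: [-0.5, -0.3, 0.8]
grip_width: 0.0506
grip_force: 0.0
```

Emit:
send_rows(
  rows=[
    {"dx":0,"dy":0,"dz":0,"roll":0,"jaw":1},
    {"dx":0,"dy":0,"dz":0,"roll":0,"jaw":1},
    {"dx":0,"dy":0,"dz":0,"roll":0,"jaw":1},
    {"dx":0,"dy":0,"dz":0,"roll":0,"jaw":1},
    {"dx":0,"dy":0,"dz":0,"roll":0,"jaw":1},
  ],
)

```text
time_s: 4.32
ee_pos: [0.4731, -0.2365, 0.1214]
eef_rot: [3.141, -0.0, -3.076]
force: [-0.1, 0.7, 0.0]
grip_width: 0.0233
grip_force: 50.0
```

Gripped at about 24 mm. Lifting now.

Emit:
send_rows(
  rows=[
    {"dx":0,"dy":0,"dz":-5,"roll":0,"jaw":1},
    {"dx":0,"dy":0,"dz":-12,"roll":0,"jaw":1},
    {"dx":0,"dy":0,"dz":-20,"roll":0,"jaw":1},
    {"dx":0,"dy":0,"dz":-20,"roll":0,"jaw":1},
    {"dx":0,"dy":0,"dz":-20,"roll":0,"jaw":1},
    {"dx":0,"dy":0,"dz":-20,"roll":0,"jaw":1},
    {"dx":0,"dy":0,"dz":-20,"roll":0,"jaw":1},
    {"dx":0,"dy":0,"dz":-20,"roll":0,"jaw":1},
    {"dx":0,"dy":0,"dz":-12,"roll":0,"jaw":1},
    {"dx":0,"dy":0,"dz":-5,"roll":0,"jaw":1},
    {"dx":0,"dy":0,"dz":0,"roll":0,"jaw":1},
    {"dx":0,"dy":0,"dz":0,"roll":0,"jaw":1},
  ],
)

```text
time_s: 5.32
ee_pos: [0.4729, -0.2364, 0.2747]
eef_rot: [3.141, -0.001, -3.076]
force: [0.7, -0.3, -3.3]
grip_width: 0.0236
grip_force: 50.0
```

```bash
cat > fit.py <<'E'
from h import *
o=get_obs();t=o["ee_pos"];print("tcp",t.round(4),o["eef_rot"].round(3),"F",o["force"].round(1),"t",o["time_s"])
# 6-dof-ish fit of held band (ring centre, yaw, tilt about own y), start from nominal grasp
import sys
allP=[]
for n in("side","top"):
    c=camera(n);W=pts(c);f=c["frame"];v=f.max(-1)
    g=t+[.066,.004,.019-.022]
    d=W-g;m=(v<60)&(np.linalg.norm(d,axis=-1)<.085)&(W[...,2]>g[2]+.004)&(np.abs(d[...,1])<.03)&(W[...,0]>t[0]+.012)
    P=W[m];allP.append(P)
    cv2.imwrite(f"pics/{sys.argv[1]}_{n}.png",f[...,::-1])
    def fn(p,P=P):
        R=Rn.from_euler("ZYX",[p[3],p[4],p[5]]).as_matrix();q=(P-p[:3])@R
        rr=np.hypot(q[:,0],q[:,2]);dr=np.maximum(rr-.069,0)+np.minimum(rr-.060,0);return np.r_[dr,np.maximum(abs(q[:,1])-.012,0),(p[5])*.01,(p[4])*.003]
    s=least_squares(fn,np.r_[g,.066,0,0],loss="soft_l1",f_scale=.003)
    y=(cv2.inRange(cv2.cvtColor(f,cv2.COLOR_RGB2HSV),(22,120,80),(33,255,255))>0);Q=W[y&(W[...,2]>.03)&(W[...,0]<.8)]
    near=Q[Q[:,0]<t[0]+.066];far=Q[Q[:,0]>t[0]+.066]
    print(n,len(P),"ring rel tcp",(s.x[:3]-t).round(4),"yaw,tilt,roll",s.x[3:].round(3))
    for k,q in(("near",near),("far",far)):
        if len(q)>20:print(k,len(q),"z 2/98",np.percentile(q[:,2],[2,98]).round(3),"x",np.percentile(q[:,0],[2,98]).round(3),"y",np.percentile(q[:,1],[2,98]).round(3))
E
python3 fit.py s2
```

```text
tcp [ 0.4729 -0.2364  0.2747] [ 3.141e+00 -1.000e-03 -3.076e+00] F [ 0.7 -0.3 -3.3] t 5.3167
side 108 ring rel tcp [ 0.0659 -0.0061 -0.0029] yaw,tilt,roll [ 0.205 -0.     0.028]
near 930 z 2/98 [0.167 0.245] x [0.466 0.498] y [-0.275 -0.209]
far 428 z 2/98 [0.167 0.246] x [0.579 0.601] y [-0.269 -0.2  ]
top 220 ring rel tcp [ 0.0673  0.0038 -0.0011] yaw,tilt,roll [ 0.108  0.    -0.049]
near 36 z 2/98 [0.086 0.517] x [0.436 0.497] y [-0.217  0.097]
far 153 z 2/98 [0.228 0.318] x [0.578 0.608] y [-0.259 -0.191]
```

View pics/s2_side.png

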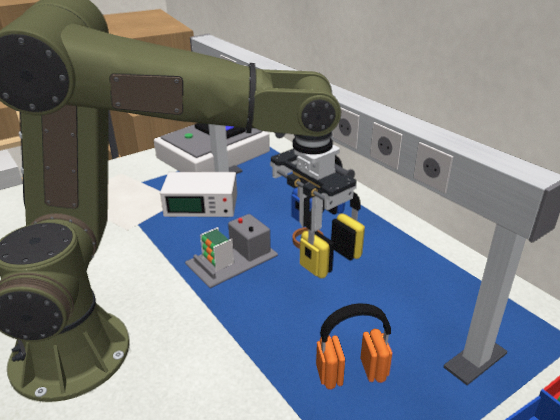

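Held square and level, with both cups at z 0.167–0.246. I'll go round the blue pair: back toward the robot, left, then forward in front of the free arm's open end.

Emit:
send_rows(
  rows=[
    {"dx":10,"dy":0,"dz":0,"roll":0.85,"jaw":1},
    {"dx":20,"dy":0,"dz":0,"roll":1,"jaw":1},
    {"dx":14,"dy":10,"dz":0,"roll":0,"jaw":1},
    {"dx":0,"dy":22,"dz":0,"roll":0,"jaw":1},
    {"dx":0,"dy":32,"dz":0,"roll":0,"jaw":1},
    {"dx":0,"dy":32,"dz":0,"roll":0,"jaw":1},
    {"dx":0,"dy":32,"dz":0,"roll":0,"jaw":1},
    {"dx":0,"dy":32,"dz":0,"roll":0,"jaw":1},
    {"dx":0,"dy":32,"dz":0,"roll":0,"jaw":1},
    {"dx":0,"dy":32,"dz":0,"roll":0,"jaw":1},
    {"dx":0,"dy":32,"dz":0,"roll":0,"jaw":1},
    {"dx":0,"dy":32,"dz":0,"roll":0,"jaw":1},
  ],
)

```text
time_s: 6.42
ee_pos: [0.4185, 0.0504, 0.275]
eef_rot: [-3.142, -0.001, -3.109]
force: [1.1, 0.4, -2.6]
grip_width: 0.0235
grip_force: 50.0
```

Emit:
send_rows(
  rows=[
    {"dx":0,"dy":22,"dz":0,"roll":0,"jaw":1},
    {"dx":0,"dy":10,"dz":0,"roll":0,"jaw":1},
    {"dx":0,"dy":0,"dz":0,"roll":0,"jaw":1},
    {"dx":0,"dy":0,"dz":0,"roll":0,"jaw":1},
  ],
)

```text
time_s: 6.75
ee_pos: [0.4182, 0.0807, 0.2752]
eef_rot: [-3.141, -0.0, -3.108]
force: [-0.5, -0.6, -2.7]
grip_width: 0.0237
grip_force: 50.0
```

Emit:
send_rows(
  rows=[
    {"dx":-10,"dy":-3,"dz":0,"roll":0,"jaw":1},
    {"dx":-22,"dy":0,"dz":2,"roll":0,"jaw":1},
    {"dx":-25,"dy":0,"dz":2,"roll":0,"jaw":1},
    {"dx":-25,"dy":0,"dz":2,"roll":0,"jaw":1},
    {"dx":-25,"dy":0,"dz":0,"roll":0,"jaw":1},
    {"dx":-25,"dy":0,"dz":0,"roll":0,"jaw":1},
    {"dx":-20,"dy":0,"dz":0,"roll":0,"jaw":1},
    {"dx":-10,"dy":0,"dz":0,"roll":0,"jaw":1},
    {"dx":-5,"dy":0,"dz":0,"roll":0,"jaw":1},
    {"dx":0,"dy":0,"dz":0,"roll":0,"jaw":1},
    {"dx":0,"dy":0,"dz":0,"roll":0,"jaw":1},
  ],
)

```text
time_s: 7.67
ee_pos: [0.5854, 0.0828, 0.2691]
eef_rot: [-3.141, -0.001, -3.109]
force: [0.2, -0.3, -1.6]
grip_width: 0.0238
grip_force: 50.0
```

```bash
python3 fit.py s3; python3 - <<'E'
import cv2
a=cv2.imread("pics/s3_side.png");cv2.imwrite("pics/s3c.png",cv2.resize(a[60:230,200:400],(700,595),interpolation=cv2.INTER_CUBIC))
E
```

```text
tcp [0.5854 0.0828 0.2691] [-3.141e+00 -1.000e-03 -3.109e+00] F [ 0.2 -0.3 -1.6] t 7.6667
side 133 ring rel tcp [ 0.0673 -0.0093 -0.0026] yaw,tilt,roll [ 0.197  0.    -0.02 ]
near 594 z 2/98 [0.159 0.242] x [0.579 0.617] y [0.04  0.106]
far 209 z 2/98 [0.16  0.239] x [0.69  0.715] y [0.045 0.114]
top 0 ring rel tcp [ 0.066  0.004 -0.003] yaw,tilt,roll [0.066 0.    0.   ]
```

View pics/s3c.png

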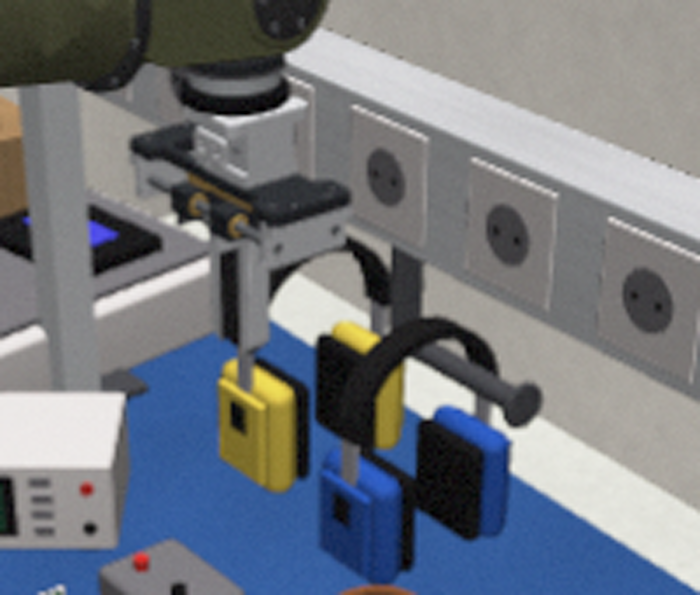

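Emit:
send_rows(
  rows=[
    {"dx":-5,"dy":0,"dz":0,"roll":0,"jaw":1},
    {"dx":-4,"dy":0,"dz":0,"roll":0,"jaw":1},
    {"dx":0,"dy":8,"dz":0,"roll":0,"jaw":1},
    {"dx":0,"dy":14,"dz":0,"roll":0,"jaw":1},
    {"dx":0,"dy":14,"dz":0,"roll":0,"jaw":1},
    {"dx":0,"dy":14,"dz":0,"roll":0,"jaw":1},
    {"dx":0,"dy":14,"dz":0,"roll":0,"jaw":1},
    {"dx":0,"dy":14,"dz":0,"roll":0,"jaw":1},
    {"dx":0,"dy":14,"dz":0,"roll":0,"jaw":1},
    {"dx":0,"dy":8,"dz":0,"roll":0,"jaw":1},
    {"dx":0,"dy":0,"dz":0,"roll":0,"jaw":1},
    {"dx":0,"dy":0,"dz":0,"roll":0,"jaw":1},
  ],
)

```text
time_s: 8.77
ee_pos: [0.5911, 0.1843, 0.2693]
eef_rot: [-3.141, -0.0, -3.107]
force: [0.7, 0.8, -2.5]
grip_width: 0.0234
grip_force: 50.0
```

Emit:
send_rows(
  rows=[
    {"dx":0,"dy":8,"dz":0,"roll":0,"jaw":1},
    {"dx":0,"dy":12,"dz":0,"roll":0,"jaw":1},
    {"dx":0,"dy":12,"dz":0,"roll":0,"jaw":1},
    {"dx":0,"dy":10,"dz":0,"roll":0,"jaw":1},
    {"dx":0,"dy":8,"dz":0,"roll":0,"jaw":1},
    {"dx":0,"dy":4,"dz":0,"roll":0,"jaw":1},
    {"dx":0,"dy":0,"dz":0,"roll":0,"jaw":1},
    {"dx":0,"dy":0,"dz":0,"roll":0,"jaw":1},
  ],
)

```text
time_s: 9.43
ee_pos: [0.5893, 0.238, 0.2693]
eef_rot: [-3.141, -0.0, -3.108]
force: [-0.1, -0.9, -2.7]
grip_width: 0.0235
grip_force: 50.0
```

```bash
python3 fit.py s4; python3 - <<'E'
import cv2
a=cv2.imread("pics/s4_side.png");cv2.imwrite("pics/s4c.png",cv2.resize(a[60:200,180:340],(680,595),interpolation=cv2.INTER_CUBIC))
E
```

```text
tcp [0.5893 0.238  0.2693] [-3.141 -0.    -3.108] F [-0.1 -0.9 -2.7] t 9.4333
side 190 ring rel tcp [ 0.074  -0.0414  0.0069] yaw,tilt,roll [ 0.423  0.    -0.792]
near 507 z 2/98 [0.161 0.241] x [0.583 0.613] y [0.195 0.26 ]
far 256 z 2/98 [0.16  0.242] x [0.694 0.717] y [0.199 0.266]
top 0 ring rel tcp [ 0.066  0.004 -0.003] yaw,tilt,roll [0.066 0.    0.   ]
```

View pics/s4c.png

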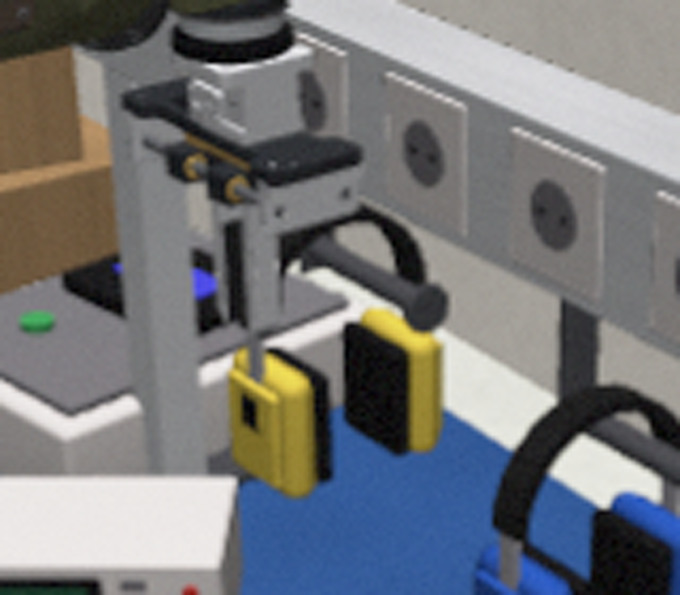

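The band (top around 345,225 in the crop) now straddles the arm, with one cup on each side. I'll creep toward the plate.

Emit:
send_rows(
  rows=[
    {"dx":0,"dy":2,"dz":0,"roll":0,"jaw":1},
    {"dx":0,"dy":2,"dz":0,"roll":0,"jaw":1},
    {"dx":0,"dy":2,"dz":0,"roll":0,"jaw":1},
    {"dx":0,"dy":2,"dz":0,"roll":0,"jaw":1},
    {"dx":0,"dy":1,"dz":0,"roll":0,"jaw":1},
    {"dx":0,"dy":0,"dz":0,"roll":0,"jaw":1},
    {"dx":0,"dy":0,"dz":0,"roll":0,"jaw":1},
  ],
)

```text
time_s: 10.12
ee_pos: [0.589, 0.247, 0.2694]
eef_rot: [-3.142, -0.0, -3.108]
force: [0.4, 0.2, -1.9]
grip_width: 0.0234
grip_force: 50.0
```

Emit:
send_rows(
  rows=[
    {"dx":0,"dy":0.7,"dz":0,"roll":0,"jaw":1},
    {"dx":0,"dy":0,"dz":0,"roll":0,"jaw":1},
    {"dx":0,"dy":0,"dz":0,"roll":0,"jaw":1},
  ],
)

```text
time_s: 10.37
ee_pos: [0.589, 0.2476, 0.2694]
eef_rot: [-3.142, -0.0, -3.108]
force: [0.8, 0.5, -3.0]
grip_width: 0.0233
grip_force: 50.0
```

Emit:
send_rows(
  rows=[
    {"dx":0,"dy":0.7,"dz":0,"roll":0,"jaw":1},
    {"dx":0,"dy":0,"dz":0,"roll":0,"jaw":1},
    {"dx":0,"dy":0,"dz":0,"roll":0,"jaw":1},
  ],
)

```text
time_s: 10.62
ee_pos: [0.589, 0.2484, 0.2694]
eef_rot: [-3.142, -0.0, -3.108]
force: [0.6, 0.8, -2.5]
grip_width: 0.0234
grip_force: 50.0
```

Emit:
send_rows(
  rows=[
    {"dx":0,"dy":0.7,"dz":0,"roll":0,"jaw":1},
    {"dx":0,"dy":0,"dz":0,"roll":0,"jaw":1},
    {"dx":0,"dy":0,"dz":0,"roll":0,"jaw":1},
  ],
)

```text
time_s: 10.87
ee_pos: [0.5889, 0.2491, 0.2694]
eef_rot: [-3.142, -0.0, -3.108]
force: [-0.1, 0.5, -1.9]
grip_width: 0.0233
grip_force: 50.0
```

Emit:
send_rows(
  rows=[
    {"dx":0,"dy":0.7,"dz":0,"roll":0,"jaw":1},
    {"dx":0,"dy":0,"dz":0,"roll":0,"jaw":1},
    {"dx":0,"dy":0,"dz":0,"roll":0,"jaw":1},
  ],
)

```text
time_s: 11.12
ee_pos: [0.5889, 0.2498, 0.2694]
eef_rot: [3.142, -0.0, -3.108]
force: [0.7, 0.4, -2.0]
grip_width: 0.0233
grip_force: 50.0
```

Emit:
send_rows(
  rows=[
    {"dx":0,"dy":0.7,"dz":0,"roll":0,"jaw":1},
    {"dx":0,"dy":0,"dz":0,"roll":0,"jaw":1},
    {"dx":0,"dy":0,"dz":0,"roll":0,"jaw":1},
  ],
)

```text
time_s: 11.37
ee_pos: [0.5889, 0.2505, 0.2694]
eef_rot: [-3.142, -0.0, -3.108]
force: [-0.2, -0.5, -2.4]
grip_width: 0.0232
grip_force: 50.0
```

Emit:
send_rows(
  rows=[
    {"dx":0,"dy":0.6,"dz":0,"roll":0,"jaw":1},
    {"dx":0,"dy":0,"dz":0,"roll":0,"jaw":1},
    {"dx":0,"dy":0,"dz":0,"roll":0,"jaw":1},
  ],
)

```text
time_s: 11.62
ee_pos: [0.5889, 0.2511, 0.2695]
eef_rot: [-3.142, 0.0, -3.108]
force: [1.1, 0.0, -3.0]
grip_width: 0.0234
grip_force: 50.0
```

Emit:
send_rows(
  rows=[
    {"dx":0,"dy":0.6,"dz":0,"roll":0,"jaw":1},
    {"dx":0,"dy":0,"dz":0,"roll":0,"jaw":1},
    {"dx":0,"dy":0,"dz":0,"roll":0,"jaw":1},
  ],
)

```text
time_s: 11.87
ee_pos: [0.5889, 0.2517, 0.2694]
eef_rot: [-3.142, -0.0, -3.108]
force: [1.4, 0.5, -3.2]
grip_width: 0.0233
grip_force: 50.0
```

Emit:
send_rows(
  rows=[
    {"dx":0,"dy":0.6,"dz":0,"roll":0,"jaw":1},
    {"dx":0,"dy":0,"dz":0,"roll":0,"jaw":1},
    {"dx":0,"dy":0,"dz":0,"roll":0,"jaw":1},
  ],
)

```text
time_s: 12.12
ee_pos: [0.5889, 0.2521, 0.2694]
eef_rot: [-3.141, -0.0, -3.108]
force: [-0.6, -1.1, -3.5]
grip_width: 0.0235
grip_force: 50.0
```

Emit:
send_rows(
  rows=[
    {"dx":0,"dy":0.6,"dz":0,"roll":0,"jaw":1},
    {"dx":0,"dy":0,"dz":0,"roll":0,"jaw":1},
    {"dx":0,"dy":0,"dz":0,"roll":0,"jaw":1},
  ],
)

```text
time_s: 12.37
ee_pos: [0.5888, 0.2526, 0.2693]
eef_rot: [-3.141, -0.0, -3.109]
force: [-1.4, -3.8, -3.2]
grip_width: 0.0233
grip_force: 50.0
```

```bash
python3 fit.py s5; python3 - <<'E'
from h import *
c=camera("side");W=pts(c);v=c["frame"].max(-1)
m=(v<80)&(W[...,0]>.64)&(W[...,0]<.69)&(W[...,2]>.335)&(W[...,2]<.362)&(W[...,1]>.2)&(W[...,1]<.3);print("plate now",np.median(W[m],0),m.sum())
m=(v<60)&(W[...,0]>.67)&(W[...,0]<.74)&(W[...,2]>.25)&(W[...,2]<.36)&(W[...,1]>.2)&(W[...,1]<.3);q=W[m];print("band far",np.percentile(q,[2,50,98],axis=0).round(4),len(q))
E
```

```text
tcp [0.5888 0.2526 0.2693] [-3.141 -0.    -3.109] F [-1.4 -3.8 -3.2] t 12.3667
side 220 ring rel tcp [ 0.0728 -0.0439  0.0064] yaw,tilt,roll [ 0.381  0.    -0.777]
near 494 z 2/98 [0.159 0.241] x [0.583 0.612] y [0.211 0.278]
far 276 z 2/98 [0.161 0.241] x [0.693 0.72 ] y [0.215 0.276]
top 0 ring rel tcp [ 0.066  0.004 -0.003] yaw,tilt,roll [0.066 0.    0.   ]
plate now [0.67074114 0.23990723 0.3358759 ] 3
band far [[0.6707 0.2389 0.2687]
 [0.7115 0.2465 0.2976]
 [0.7248 0.2675 0.3323]] 101
```

Fy = −3.8 N, so the band has met the plate. I'll back off 1 mm and lower gently.

Emit:
send_rows(
  rows=[
    {"dx":0,"dy":-1.2,"dz":0,"roll":0,"jaw":1},
    {"dx":0,"dy":0,"dz":2,"roll":0,"jaw":1},
    {"dx":0,"dy":0,"dz":2,"roll":0,"jaw":1},
    {"dx":0,"dy":0,"dz":2,"roll":0,"jaw":1},
    {"dx":0,"dy":0,"dz":2,"roll":0,"jaw":1},
    {"dx":0,"dy":0,"dz":2,"roll":0,"jaw":1},
    {"dx":0,"dy":0,"dz":2,"roll":0,"jaw":1},
    {"dx":0,"dy":0,"dz":1,"roll":0,"jaw":1},
    {"dx":0,"dy":0,"dz":0,"roll":0,"jaw":1},
    {"dx":0,"dy":0,"dz":0,"roll":0,"jaw":1},
  ],
)

```text
time_s: 13.35
ee_pos: [0.5889, 0.2517, 0.2564]
eef_rot: [3.142, -0.0, -3.108]
force: [0.8, -0.2, -2.4]
grip_width: 0.0232
grip_force: 50.0
```

Emit:
send_rows(
  rows=[
    {"dx":0,"dy":0,"dz":0.8,"roll":0,"jaw":1},
    {"dx":0,"dy":0,"dz":0.7,"roll":0,"jaw":1},
    {"dx":0,"dy":0,"dz":0,"roll":0,"jaw":1},
    {"dx":0,"dy":0,"dz":0,"roll":0,"jaw":1},
  ],
)

```text
time_s: 13.68
ee_pos: [0.5889, 0.2517, 0.2549]
eef_rot: [-3.142, -0.0, -3.108]
force: [0.3, -0.1, -2.8]
grip_width: 0.0239
grip_force: 50.0
```

Emit:
send_rows(
  rows=[
    {"dx":0,"dy":0,"dz":0.8,"roll":0,"jaw":1},
    {"dx":0,"dy":0,"dz":0,"roll":0,"jaw":1},
    {"dx":0,"dy":0,"dz":0,"roll":0,"jaw":1},
  ],
)

```text
time_s: 13.93
ee_pos: [0.5888, 0.2516, 0.2541]
eef_rot: [-3.142, -0.0, -3.108]
force: [-0.2, 0.2, -2.0]
grip_width: 0.0238
grip_force: 50.0
```

Emit:
send_rows(
  rows=[
    {"dx":0,"dy":0,"dz":0.8,"roll":0,"jaw":1},
    {"dx":0,"dy":0,"dz":0,"roll":0,"jaw":1},
    {"dx":0,"dy":0,"dz":0,"roll":0,"jaw":1},
  ],
)

```text
time_s: 14.18
ee_pos: [0.5889, 0.2516, 0.2533]
eef_rot: [-3.142, -0.0, -3.108]
force: [0.7, 0.1, -2.5]
grip_width: 0.0233
grip_force: 50.0
```

Emit:
send_rows(
  rows=[
    {"dx":0,"dy":0,"dz":0.7,"roll":0,"jaw":1},
    {"dx":0,"dy":0,"dz":0,"roll":0,"jaw":1},
    {"dx":0,"dy":0,"dz":0,"roll":0,"jaw":1},
  ],
)

```text
time_s: 14.43
ee_pos: [0.5889, 0.2516, 0.2526]
eef_rot: [-3.142, -0.0, -3.108]
force: [0.4, 0.6, -2.5]
grip_width: 0.0235
grip_force: 50.0
```

Emit:
send_rows(
  rows=[
    {"dx":0,"dy":0,"dz":0.6,"roll":0,"jaw":1},
    {"dx":0,"dy":0,"dz":0,"roll":0,"jaw":1},
    {"dx":0,"dy":0,"dz":0,"roll":0,"jaw":1},
  ],
)

```text
time_s: 14.68
ee_pos: [0.5889, 0.2516, 0.252]
eef_rot: [-3.142, -0.0, -3.108]
force: [-0.4, 0.3, -3.1]
grip_width: 0.0233
grip_force: 50.0
```

Emit:
send_rows(
  rows=[
    {"dx":0,"dy":0,"dz":0.6,"roll":0,"jaw":1},
    {"dx":0,"dy":0,"dz":0,"roll":0,"jaw":1},
    {"dx":0,"dy":0,"dz":0,"roll":0,"jaw":1},
  ],
)

```text
time_s: 14.93
ee_pos: [0.5889, 0.2516, 0.2514]
eef_rot: [3.142, -0.0, -3.108]
force: [0.1, -0.3, -3.3]
grip_width: 0.0237
grip_force: 50.0
```

Emit:
send_rows(
  rows=[
    {"dx":0,"dy":0,"dz":0.6,"roll":0,"jaw":1},
    {"dx":0,"dy":0,"dz":0,"roll":0,"jaw":1},
    {"dx":0,"dy":0,"dz":0,"roll":0,"jaw":1},
  ],
)

```text
time_s: 15.18
ee_pos: [0.5889, 0.2516, 0.2508]
eef_rot: [-3.142, -0.0, -3.108]
force: [0.2, 0.7, -2.6]
grip_width: 0.0234
grip_force: 50.0
```

Emit:
send_rows(
  rows=[
    {"dx":0,"dy":0,"dz":0.6,"roll":0,"jaw":1},
    {"dx":0,"dy":0,"dz":0,"roll":0,"jaw":1},
    {"dx":0,"dy":0,"dz":0,"roll":0,"jaw":1},
  ],
)

```text
time_s: 15.43
ee_pos: [0.5889, 0.2516, 0.2502]
eef_rot: [3.142, -0.0, -3.108]
force: [-0.4, -0.3, -3.1]
grip_width: 0.0234
grip_force: 50.0
```

Emit:
send_rows(
  rows=[
    {"dx":0,"dy":0,"dz":0.6,"roll":0,"jaw":1},
    {"dx":0,"dy":0,"dz":0,"roll":0,"jaw":1},
    {"dx":0,"dy":0,"dz":0,"roll":0,"jaw":1},
  ],
)

```text
time_s: 15.68
ee_pos: [0.5889, 0.2516, 0.2496]
eef_rot: [-3.142, -0.0, -3.108]
force: [0.5, -0.4, -3.1]
grip_width: 0.0235
grip_force: 50.0
```

Emit:
send_rows(
  rows=[
    {"dx":0,"dy":0,"dz":0.6,"roll":0,"jaw":1},
    {"dx":0,"dy":0,"dz":0,"roll":0,"jaw":1},
    {"dx":0,"dy":0,"dz":0,"roll":0,"jaw":1},
  ],
)

```text
time_s: 15.93
ee_pos: [0.5889, 0.2516, 0.249]
eef_rot: [-3.142, -0.0, -3.108]
force: [0.3, 0.3, -2.3]
grip_width: 0.0238
grip_force: 50.0
```

Emit:
send_rows(
  rows=[
    {"dx":0,"dy":0,"dz":0.6,"roll":0,"jaw":1},
    {"dx":0,"dy":0,"dz":0,"roll":0,"jaw":1},
    {"dx":0,"dy":0,"dz":0,"roll":0,"jaw":1},
  ],
)

```text
time_s: 16.18
ee_pos: [0.5889, 0.2517, 0.2485]
eef_rot: [3.142, 0.0, -3.108]
force: [-0.9, -0.2, -2.9]
grip_width: 0.0235
grip_force: 50.0
```

Emit:
send_rows(
  rows=[
    {"dx":0,"dy":0,"dz":0.6,"roll":0,"jaw":1},
    {"dx":0,"dy":0,"dz":0,"roll":0,"jaw":1},
    {"dx":0,"dy":0,"dz":0,"roll":0,"jaw":1},
  ],
)

```text
time_s: 16.43
ee_pos: [0.589, 0.2516, 0.2481]
eef_rot: [3.141, 0.001, -3.108]
force: [0.9, -0.6, 0.2]
grip_width: 0.0233
grip_force: 50.0
```

Emit:
send_rows(
  rows=[
    {"dx":0,"dy":0,"dz":0.6,"roll":0,"jaw":1},
    {"dx":0,"dy":0,"dz":0,"roll":0,"jaw":1},
    {"dx":0,"dy":0,"dz":0,"roll":0,"jaw":1},
  ],
)

```text
time_s: 16.68
ee_pos: [0.5892, 0.2517, 0.2478]
eef_rot: [3.141, 0.001, -3.108]
force: [3.5, 0.8, 3.3]
grip_width: 0.023
grip_force: 50.0
```

```bash
python3 - <<'E'
from h import *
c=camera("side");W=pts(c);f=c["frame"];v=f.max(-1)
cv2.imwrite("pics/s6c.png",cv2.resize(f[95:175,225:335,::-1],(770,560),interpolation=cv2.INTER_CUBIC))
m=(v<100)&(W[...,1]>.155)&(W[...,1]<.225)&(abs(W[...,0]-.665)<.03)&(W[...,2]>.27)&(W[...,2]<.33);P=W[m]
s=least_squares(lambda p:np.hypot(P[:,0]-p[0]+.0336*(P[:,1]-.2),P[:,2]-p[1])-.009,[.665,.298],loss="soft_l1",f_scale=.003);print("arm",s.x,len(P))
o=get_obs();t=o["ee_pos"];print(t,o["force"])
y=(cv2.inRange(cv2.cvtColor(f,cv2.COLOR_RGB2HSV),(22,120,80),(33,255,255))>0);Q=W[y&(W[...,2]>.03)&(W[...,0]<.8)]
for q in(Q[Q[:,0]<t[0]+.066],Q[Q[:,0]>t[0]+.066]):print(np.percentile(q,[2,98],axis=0).round(3))
E
```

```text
arm [0.66622222 0.29720999] 103
[0.58920536 0.25168497 0.24775145] [3.96951208 0.48340311 3.27639309]
[[0.584 0.21  0.139]
 [0.613 0.275 0.22 ]]
[[0.695 0.213 0.139]
 [0.72  0.278 0.223]]
```

View pics/s6c.png

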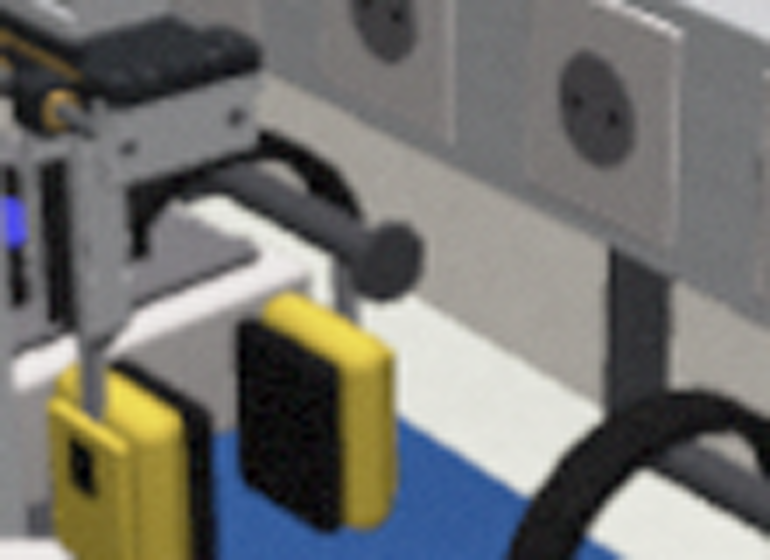

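The band rests on the arm: Fz rose by about 6 N, and the cups are level at z 0.139–0.22 on each side of the arm (disc at 390,260). I'll ease the grip first, then open.

Emit:
send_rows(
  rows=[
    {"dx":0,"dy":0,"dz":0,"roll":0,"jaw":1},
    {"dx":0,"dy":0,"dz":0,"roll":0,"jaw":1},
    {"dx":0,"dy":0,"dz":0,"roll":0,"jaw":1},
    {"dx":0,"dy":0,"dz":0,"roll":0,"jaw":1},
    {"dx":0,"dy":0,"dz":0,"roll":0,"jaw":1},
    {"dx":0,"dy":0,"dz":0,"roll":0,"jaw":1},
  ],
  force=6,
)

```text
time_s: 17.23
ee_pos: [0.589, 0.2517, 0.2473]
eef_rot: [3.142, 0.0, -3.108]
force: [4.2, 0.4, 3.5]
grip_width: 0.0238
grip_force: 6.0
```

Emit:
send_rows(
  rows=[
    {"dx":0,"dy":0,"dz":0,"roll":0,"jaw":1},
    {"dx":0,"dy":0,"dz":0,"roll":0,"jaw":1},
    {"dx":0,"dy":0,"dz":0,"roll":0,"jaw":1},
    {"dx":0,"dy":0,"dz":0,"roll":0,"jaw":1},
    {"dx":0,"dy":0,"dz":0,"roll":0,"jaw":1},
    {"dx":0,"dy":0,"dz":0,"roll":0,"jaw":1},
  ],
  force=3,
)

```text
time_s: 17.73
ee_pos: [0.5888, 0.2516, 0.2471]
eef_rot: [-3.141, -0.0, -3.108]
force: [3.8, -0.9, 2.3]
grip_width: 0.0239
grip_force: 3.0
```

Emit:
send_rows(
  rows=[
    {"dx":0,"dy":0,"dz":0,"roll":0,"jaw":0.45},
    {"dx":0,"dy":0,"dz":0,"roll":0,"jaw":0.4},
    {"dx":0,"dy":0,"dz":0,"roll":0,"jaw":0.3},
    {"dx":0,"dy":0,"dz":0,"roll":0,"jaw":0.1},
    {"dx":0,"dy":0,"dz":0,"roll":0,"jaw":-0.2},
    {"dx":0,"dy":0,"dz":0,"roll":0,"jaw":-0.6},
    {"dx":0,"dy":0,"dz":0,"roll":0,"jaw":-1},
    {"dx":0,"dy":0,"dz":0,"roll":0,"jaw":-1},
    {"dx":0,"dy":0,"dz":0,"roll":0,"jaw":-1},
    {"dx":0,"dy":0,"dz":0,"roll":0,"jaw":-1},
    {"dx":0,"dy":0,"dz":0,"roll":0,"jaw":-1},
    {"dx":0,"dy":0,"dz":0,"roll":0,"jaw":-1},
  ],
)

```text
time_s: 18.73
ee_pos: [0.5889, 0.2516, 0.2472]
eef_rot: [-3.142, -0.0, -3.108]
force: [0.2, -0.2, 0.6]
grip_width: 0.0894
grip_force: 0.0
```

Emit:
send_rows(
  rows=[
    {"dx":3,"dy":0,"dz":0,"roll":0,"jaw":-1},
    {"dx":6,"dy":0,"dz":0,"roll":0,"jaw":-1},
    {"dx":10,"dy":0,"dz":0,"roll":0,"jaw":-1},
    {"dx":15,"dy":0,"dz":0,"roll":0,"jaw":-1},
    {"dx":20,"dy":0,"dz":0,"roll":0,"jaw":-1},
    {"dx":20,"dy":0,"dz":0,"roll":0,"jaw":-1},
    {"dx":20,"dy":0,"dz":0,"roll":0,"jaw":-1},
    {"dx":20,"dy":0,"dz":0,"roll":0,"jaw":-1},
    {"dx":20,"dy":0,"dz":0,"roll":0,"jaw":-1},
    {"dx":10,"dy":0,"dz":0,"roll":0,"jaw":-1},
    {"dx":0,"dy":0,"dz":0,"roll":0,"jaw":-1},
    {"dx":0,"dy":0,"dz":0,"roll":0,"jaw":-1},
  ],
)

```text
time_s: 19.73
ee_pos: [0.4451, 0.2469, 0.2477]
eef_rot: [3.141, 0.001, -3.108]
force: [0.2, -0.6, -0.5]
grip_width: 0.094
grip_force: 0.0
```

```bash
cat > chk.py <<'E'
from h import *
import sys
c=camera("side");W=pts(c);f=c["frame"];v=f.max(-1)
cv2.imwrite(f"pics/{sys.argv[1]}.png",cv2.resize(f[75:235,180:390,::-1],(780,594),interpolation=cv2.INTER_CUBIC))
print(get_obs()["time_s"],get_obs()["ee_pos"],get_obs()["grip_width"])
y=(cv2.inRange(cv2.cvtColor(f,cv2.COLOR_RGB2HSV),(22,120,80),(33,255,255))>0);Q=W[y&(W[...,2]>.03)&(W[...,0]<.8)]
for q in(Q[Q[:,0]<.655],Q[Q[:,0]>.655]):print(len(q),np.percentile(q,[2,98],axis=0).round(3).tolist())
m=(v<60)&(W[...,0]>.58)&(W[...,0]<.75)&(W[...,2]>.308)&(W[...,2]<.335)&(W[...,1]>.22)&(W[...,1]<.285);q=W[m]
print("band top",np.percentile(q,[2,50,98],axis=0).round(4).tolist(),len(q))
E
python3 chk.py s7
```

```text
19.7833 [0.4455159  0.24687904 0.2473995 ] 0.09391086423887338
472 [[0.59, 0.209, 0.134], [0.62, 0.275, 0.218]]
261 [[0.699, 0.213, 0.142], [0.726, 0.281, 0.223]]
band top [[0.6301, 0.2361, 0.3086], [0.6573, 0.2545, 0.3145], [0.6785, 0.2685, 0.334]] 135
```

View pics/s7.png

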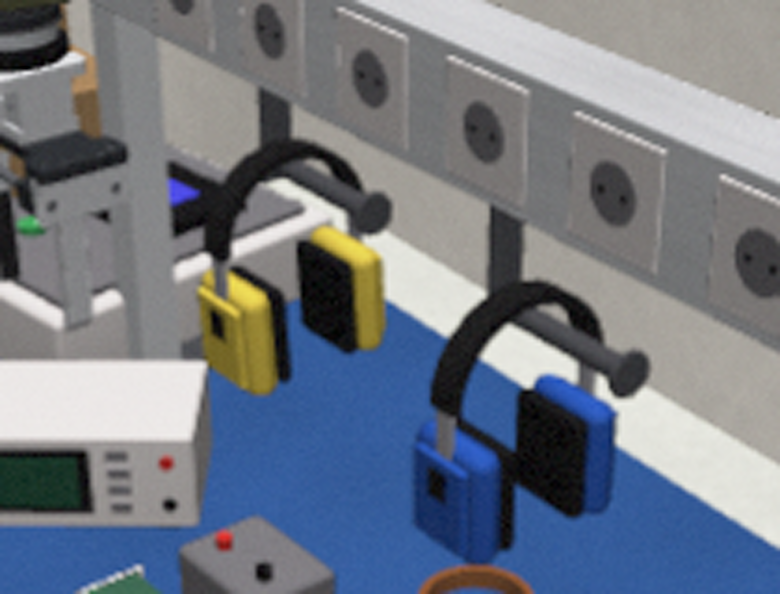

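It hangs on the free arm at the plate, released and tilted only slightly. I'll wait and check that it is still.

Emit:
send_rows(
  rows=[
    {"dx":0,"dy":0,"dz":0,"roll":0,"jaw":-1},
    {"dx":0,"dy":0,"dz":0,"roll":0,"jaw":-1},
    {"dx":0,"dy":0,"dz":0,"roll":0,"jaw":-1},
    {"dx":0,"dy":0,"dz":0,"roll":0,"jaw":-1},
    {"dx":0,"dy":0,"dz":0,"roll":0,"jaw":-1},
    {"dx":0,"dy":0,"dz":0,"roll":0,"jaw":-1},
    {"dx":0,"dy":0,"dz":0,"roll":0,"jaw":-1},
    {"dx":0,"dy":0,"dz":0,"roll":0,"jaw":-1},
    {"dx":0,"dy":0,"dz":0,"roll":0,"jaw":-1},
    {"dx":0,"dy":0,"dz":0,"roll":0,"jaw":-1},
    {"dx":0,"dy":0,"dz":0,"roll":0,"jaw":-1},
    {"dx":0,"dy":0,"dz":0,"roll":0,"jaw":-1},
  ],
)

```text
time_s: 20.78
ee_pos: [0.445, 0.2468, 0.2473]
eef_rot: [-3.142, 0.0, -3.108]
force: [0.2, -0.5, -0.1]
grip_width: 0.094
grip_force: 0.0
```

```bash
for i in 1 2 3 4 5 6; do python3 chk.py w$i | grep -v tcp; done; python3 - <<'E'
from h import *
a=np.load("side0.npz")["frame"].astype(int);b=camera("side")["frame"].astype(int)
d=abs(a-b).max(-1)>50
for n,(x0,x1,y0,y1) in dict(blue=(288,350,150,228),tape=(288,328,225,250),meter=(158,240,170,220),cradle=(185,280,215,280),orange=(310,395,300,390)).items():print(n,d[y0:y1,x0:x1].sum())
E
```

```text
20.8333 [0.44494978 0.2468291  0.24725904] 0.09377378421664403
475 [[0.59, 0.209, 0.134], [0.619, 0.274, 0.218]]
264 [[0.698, 0.214, 0.141], [0.726, 0.278, 0.223]]
band top [[0.6296, 0.2379, 0.3083], [0.6579, 0.256, 0.3142], [0.6783, 0.2686, 0.3334]] 139
20.8833 [0.44493545 0.24683635 0.24725861] 0.09386176203931104
477 [[0.59, 0.21, 0.135], [0.619, 0.275, 0.218]]
260 [[0.697, 0.214, 0.141], [0.725, 0.278, 0.223]]
band top [[0.6311, 0.2372, 0.3084], [0.6584, 0.2558, 0.3142], [0.679, 0.2696, 0.3336]] 130
20.9333 [0.444938   0.24683716 0.24725976] 0.09389892703419596
470 [[0.589, 0.209, 0.135], [0.619, 0.275, 0.217]]
262 [[0.698, 0.213, 0.142], [0.725, 0.276, 0.223]]
band top [[0.6289, 0.2371, 0.3087], [0.6574, 0.2548, 0.3148], [0.681, 0.2693, 0.3338]] 137
20.9833 [0.44495586 0.24681833 0.24724706] 0.09408126003342053
471 [[0.588, 0.209, 0.135], [0.618, 0.275, 0.218]]
261 [[0.699, 0.212, 0.141], [0.725, 0.278, 0.223]]
band top [[0.6278, 0.2368, 0.3081], [0.6571, 0.2557, 0.3145], [0.6793, 0.2694, 0.3338]] 138
21.0333 [0.44493921 0.24682633 0.24723844] 0.09360316664946758
476 [[0.588, 0.208, 0.133], [0.619, 0.275, 0.218]]
261 [[0.698, 0.214, 0.141], [0.725, 0.278, 0.223]]
band top [[0.6319, 0.2378, 0.3082], [0.6575, 0.2561, 0.3139], [0.6795, 0.2709, 0.3325]] 137
21.0833 [0.44495811 0.24683478 0.24726614] 0.09389705486926658
473 [[0.589, 0.209, 0.137], [0.619, 0.276, 0.217]]
263 [[0.697, 0.213, 0.14], [0.725, 0.277, 0.223]]
band top [[0.6315, 0.2371, 0.3082], [0.6576, 0.2568, 0.3145], [0.68, 0.2687, 0.3339]] 137
blue 0
tape 5
meter 14
cradle 0
orange 634
```

The pair is still and tilted about 0.06 rad, and its band is at the plate. The blue pair, pack, meter and tape have not moved. The changed pixels in the orange box fit the yellow pair having left that overlap. Handing in.

```bash
python3 -c "
from station import *
print(hand_in())"
```

```text
the job is handed in; nothing more can be done
None
```

The yellow ear defenders hang released and still on the free hanger arm, against the drop plate and tilted about 0.06 rad (limit 0.2); the job was handed in at about 21 s, and no verdict came back.

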